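Centre-punch a drawer-pull plate through a guide

TASK

The brass backplate for a new drawer pull is set in the drilling jig on the counter. Take the spring-loaded centre punch from its wooden stand, put its nose down the jig's guide hole onto the plate, press straight down steadily until the hidden spring snaps, and stop there without leaning on it harder. Then hang the punch upright and fully home in its stand again and let go, leaving the other things where they are.

Things in the scene. Friction and masses are not known exactly. Their poses are not given: they have to be found in the camera images.
- punch: steel spring-loaded centre punch hanging upright in the stand, 138 mm long, about 0.18 kg. Origin on its axis at the underside of a dark flange (30 mm across, 6 thick); z up along the axis. Above: round grip 18 mm across, 6 to 52 mm up, cap 22 mm across up to 60 mm. Below: sleeve 18 mm across to 30 mm down, tapered at its end, then the 8 mm nose to 78 mm down, its last 4 mm a cone
- point (a point): the end of the punch's nose, on its axis: 78 mm below the punch's origin when the nose is out, nearer when it is pressed in
- punch_nose (a joint): how far the nose is pressed into the punch, m: 0 = fully out, 0.0115 = hard stop. The hidden spring resists with 4 N at first and about 5.5 N at 7 mm, then stiffens to about 10 N near 9 mm; there it snaps: the force falls by about 4 N until 10.5 mm or so; at the hard stop it climbs steeply. Over 25 N spoils the plate. The nose comes out again by itself
- jig: drilling jig fixed to the counter: dark wooden base 110 x 150 x 12 mm; two steel posts on its x axis, 38 mm from the centre, with 12 mm nuts reaching 72 mm up; a dark steel bridge 100 x 40 x 12 mm on them, top 68 mm up. The brass blank, 40 x 150 mm, lies under the bridge along the jig's y axis, on a rest of unknown height. Origin on the counter under the guide hole, z up
- guide (a point): centre of the mouth of the guide hole, on the top of the jig's bridge (68 mm above the counter). Upright hole 10 mm across with a 2 mm chamfer, 12 mm long, right through the bridge; the brass blank lies beneath, its top anywhere from 12 to 36 mm below the mouth, which must be felt
- stand: wooden stand fixed to the counter: a block 64 x 64 mm, 84 mm high, on a thin foot. Origin at the centre of its underside, z up
- socket (a point): centre of the mouth of the stand's upright hole, on the block's top (84 mm high): 21 mm across with a 3 mm chamfer, right through the block. The punch is home when its flange lies flat on the block's top, that is when its origin is at this point
- weight: bystander: brass weight 34 mm across, 38 mm high, origin under its centre
- spatula: bystander: spatula lying on the counter, 170 mm long, along its x axis
- jar: bystander: amber glass jar with a wooden lid, 70 mm across, 100 mm high, origin under its centre
- mortar: bystander: open brass mortar 100 mm across, 85 mm high, origin under its centre
- dish: bystander: white dish 110 mm across, 20 mm high, origin under its centre
- drawer: bystander: small dark wooden drawer, open on top, 160 x 130 x 70 mm, origin under its centre
- bottle: bystander: white bottle 52 mm across, 90 mm high, origin under its centre
Things that resemble listed ones, but are neither listed nor needed, are in the scene too. Leave any pink look-alike of the jig alone. Leave any pink look-alike of the stand alone.

How it is judged (in metres and radians):
On the way, in this order (a step that is already met when the one before it is completed fails the run):
1. the punch's nose stands in the guide hole, 8 mm or more below its mouth (horizontal distance between point and guide below 0.003 m and z of point in the frame of guide below -0.008 m), for 0.1 s.
2. the punch, upright in the guide and on the plate, is pressed until its spring has snapped (nose in by more than 9.7 mm) (horizontal distance between point and guide below 0.003 m and z of point in the frame of guide below -0.01 m and angle between punch's own z axis and vertical below 0.12 rad and value of joint punch_nose above 0.0097 m and contact force between punch and jig above 1 N), for 0.05 s.
At the end, for the whole second after the job is handed in: the punch hangs in its stand's socket, released and at rest: origin within 4 mm of the socket's axis and 3 mm of its mouth's height (flange on the block), upright within 0.08 rad, nose out again (under 2 mm) (horizontal distance between punch and socket below 0.004 m and z of punch in the frame of socket between -0.003 and 0.003 m and angle between punch's own z axis and vertical below 0.08 rad and value of joint punch_nose below 0.002 m and linear speed of punch below 0.02 m/s); the robot touches nothing.
It fails at once if the punch is pressed on the jig or the plate with more than 25 N (contact force between punch and jig above 25 N).
It fails at once if the punch is fired (nose in by more than 9.5 mm) anywhere but in the guide hole (value of joint punch_nose above 0.0095 m and (horizontal distance between point and guide above 0.004 m or z of point in the frame of guide above -0.006 m)).
It fails at once if the punch is pressed (nose in by more than 4 mm) while it leans by more than 0.2 rad (value of joint punch_nose above 0.004 m and angle between punch's own z axis and vertical above 0.2 rad).
It fails at once if a bystander is shifted by more than 30 mm (distance of any of weight, spatula, jar, mortar, dish, drawer, bottle from where it was at the start of the episode above 0.03 m).
It also fails if it takes over 64 s, if anything falls off the work surface, if the arm or the gripper's body presses on something with over 40 N, if the wrist force passes 120 N, or if a joint passes its speed limit or range.

ROBOT

A 6-joint arm with a two-finger parallel gripper is mounted at the origin on the work surface. World frame = base frame: x ahead of the robot, y to its left, z up, the work surface at z = 0. Lengths are in mm, angles in rad, forces in N, time in s.
With the tool pointing down it reaches from about 275 to 1000 mm from the base axis. Payload 8.4 kg.
Tool frame: the origin (TCP) lies at the very end of the fingers, on their centre line; the grasp point (between the pads) lies 19 mm behind it (r.pinch_z is the distance from the TCP to the grasp point, in mm); z points along the fingers, y is the direction in which the jaws open and shut (so a half turn about z gives the same grasp; the last joint's range is limited). The gripper opens to 85 mm and grips with 20 to 120 N. Pads are 22 mm wide; open, the fingers measure 114 mm over their backs; the gripper's body (76 mm by 85 mm) begins 54 mm behind the grasp point. The pads swing forward as they close: fully open they stand 13 mm farther back than shut.
Start: joints at [1.206, 0.353, 1.633, -0, 1.155, -0.002], TCP at [221.807, 584.319, 198.681] pointing down, gripper open.
Joint ranges: [-2.63, 2.63], [-0.92, 2.1], [0.06, 2.66], [-1.3, 4.44], [0, 2.69], [-3.02, 3.02]. Speed limits (rad/s): [2.22, 2.22, 2.79, 3.14, 3.14, 3.14].

INTERFACE

Orientations are given as [roll, pitch, yaw] about the fixed x, y, z axes, in that order (R = Rz(yaw) Ry(pitch) Rx(roll)).
In Python, from rig import r, optics gives the robot as it stands.
- The arm moves only by the shell command python3 -m creep 'ROWS' [FORCE]. ROWS is JSON, a list of rows, each an object with "dp": the shift along the tool's x, y, z in mm, a list of three; "angular": the turn, a rotation vector about the tool's x, y, z in rad, a list of three; "fingers": the finger opening in mm, from 0 to 85.4. In form: [{"dp": [dx, dy, dz], "angular": [wx, wy, wz], "fingers": fingers}, ...]. A call has 1 to 5 rows; each row is the pose to reach, as a shift and turn from the pose commanded when the call began, along the tool's axes at that moment; what a row does not reach only later rows make up. A row lasts 1/12 s, in which the tool goes at most 41.7 mm and 7.16 degrees, less where a joint would pass 70% of its speed; a pose out of reach is approached as far as the arm can. A call with a gripper value outside its range is refused whole. The fingers move at their own pace and stop on an object; FORCE is the grip in N (left out, the last holds). Time passes only in rows, so rows that repeat a pose let the fingers close. It gives the time, the measured TCP pose, the force and the opening at its end, in the units of the state.
- r.sense(): the state, without advancing time (a new reading comes with each control period).
- optics.grab_frame(name): name is "scene" or "top" or "wrist"; returns the picture (384x512x3 uint8, blue, green, red); there is no depth.
- optics.camera_params(name): a dict with "fx", "fy", "cx", "cy" (pixels), "distortion" ([k1, k2, p1, p2, k3] as OpenCV has them; the pictures are not rectified), "eye" and "rotation" of the camera in the world; the wrist camera has in their place "T_tool_cam" (4x4, takes a point from camera to tool coordinates, whose origin is the TCP and whose axes are the flange's). Camera axes: x right, y up, looking along -z (the intrinsics and any distortion apply to the point x, -y, -z); pixel columns grow to the right and rows downward; lengths in mm; the calibration is good to about 2 mm. A picture is of the moment at which its call begins: read the wrist's pose just before it. camera_params takes no time and is no camera call.
- r.sign_off(): hands the job in, once; it reports no verdict.
The state is a dict: "clock": time; "qpos": joint angles; "qvel": joint speeds; "joint_efforts": joint torques, N m; "eef_pos": TCP position; "tcp_rot": TCP orientation; "contact_force": force on the tool from outside, world axes, zero at the start; "wrist_torque": the same for the moment, N m; "opening": opening from 0.0 (shut) to 1.0 (fully open).
Only numpy, scipy, OpenCV 4.12 (cv2) and the standard library are available. Lean on these libraries where they do the work, as an engineer would, in place of code of your own. Each camera call takes 0.05 s, during which the arm holds its last target.

## Working session

There is one attempt and no reset: what is moved stays moved. The work goes in short steps, Python scripts to look and compute and a shell command to move; the robot and the scene stay as the last step left them, time stands still between calls to the robot, and variables do not carry over. Pictures are saved under pics/ and viewed, and the job is handed in when it is done.

```bash
mkdir -p pics; ls; python3 - <<'E'
from rig import r, optics
import cv2
print(r.sense(), r.pinch_z)
for n in ("scene","top","wrist"):
    im=optics.grab_frame(n); cv2.imwrite(f"pics/{n}0.png",im); print(n,optics.camera_params(n))
E
```

```text
pics
{'clock': 0.0, 'qpos': array([ 1.20560730e+00,  3.53615395e-01,  1.63413039e+00,  2.43649710e-06,
        1.15516415e+00, -2.42340116e-03]), 'qvel': array([ 1.94539025e-04,  8.76569714e-04,  2.16004840e-05,  2.99763737e-05,
       -1.05129106e-03,  8.54898269e-04]), 'joint_efforts': array([ 3.90894027e-03, -6.05263782e+01, -3.42057145e+01,  4.01671932e-04,
        9.63428960e-03,  5.53741756e-05]), 'eef_pos': array([221.62168945, 583.85007769, 197.98375069]), 'tcp_rot': array([-3.14027538e+00, -5.42004655e-06,  2.77882603e+00]), 'contact_force': array([-0.17240058,  0.7802955 ,  0.05617569]), 'wrist_torque': array([-0.00193064, -0.02270994,  0.00926387]), 'opening': 0.9987579802810524} 18.700000000000003
scene {'fx': 379.8373337724506, 'fy': 379.8373337724506, 'cx': 260.12453654141973, 'cy': 189.47797464009582, 'distortion': array([-0.10188351,  0.        ,  0.        ,  0.        ,  0.        ]), 'eye': array([1379.99141295,  132.28553673,  751.27398659]), 'rotation': array([0.91283779, 0.00460412, 1.7043144 ])}
top {'fx': 369.8137513509313, 'fy': 369.8137513509313, 'cx': 253.9391836213244, 'cy': 197.736011491588, 'distortion': array([-0.02324993,  0.        ,  0.        ,  0.        ,  0.        ]), 'eye': array([3.44129548e+02, 9.11767596e-01, 1.14236527e+03]), 'rotation': array([ 0.19528932, -0.00676475, -1.59827986])}
wrist {'fx': 303.2494959257131, 'fy': 303.2494959257131, 'cx': 254.26446861350402, 'cy': 190.65094704591803, 'distortion': array([-0.07554907,  0.        ,  0.        ,  0.        ,  0.        ]), 'T_tool_cam': array([[ 3.10641482e-04,  9.46598156e-01,  3.22415625e-01,
         8.36500673e+01],
       [ 9.99999784e-01, -4.80590321e-04,  4.47510869e-04,
        -7.50504152e-01],
       [ 5.78562792e-04,  3.22415416e-01, -9.46598101e-01,
        -1.75528896e+02],
       [ 0.00000000e+00,  0.00000000e+00,  0.00000000e+00,
         1.00000000e+00]])}
```

View pics/scene0.png

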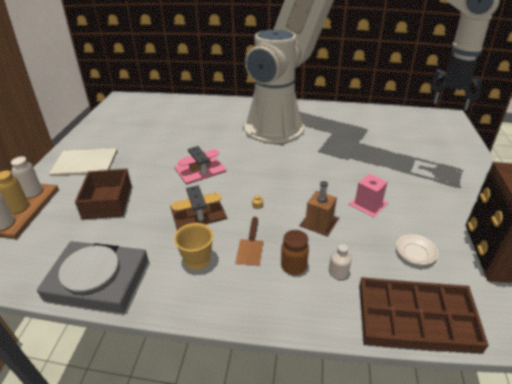

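View pics/top0.png

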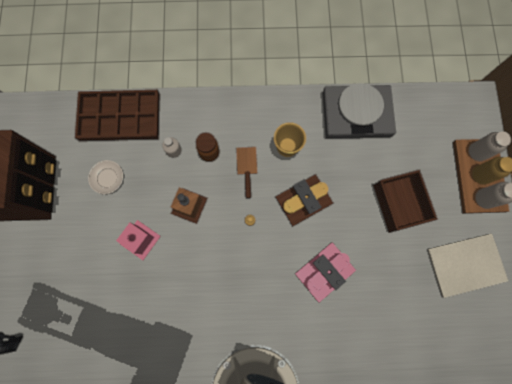

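View pics/wrist0.png

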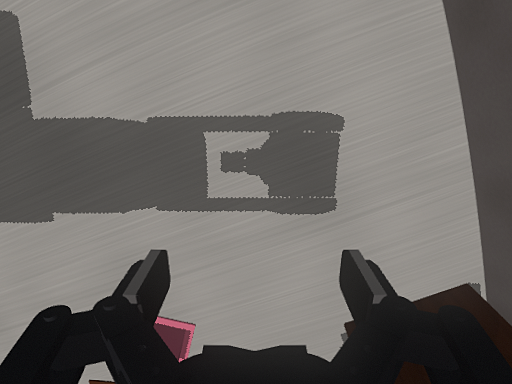

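The brown stand with the punch is at scene (320,212) and top (187,204). The pink stand at scene (370,195) and top (138,240) is the decoy. The brown jig with the brass strip is at scene (198,208) and top (305,200). The pink jig at top (325,272) is its decoy. I'll confirm this in enlarged crops and set up the geometry helpers.

```bash
cat > h.py <<'E'
import numpy as np, cv2
from scipy.spatial.transform import Rotation as Ro
from rig import r, optics
def pose(n, st=None):
    p=optics.camera_params(n)
    K=np.array([[p['fx'],0,p['cx']],[0,p['fy'],p['cy']],[0,0,1.]])
    if n=='wrist':
        st=st or r.sense()
        T=np.array(p['T_tool_cam']); Rt=Ro.from_euler('xyz',st['tcp_rot']).as_matrix()
        R=Rt@T[:3,:3]; e=Rt@T[:3,3]+st['eef_pos']
    else:
        R=Ro.from_euler('xyz',p['rotation']).as_matrix(); e=np.array(p['eye'])
    return K,np.array(p['distortion']),R,e
def ray(cp,uv):
    K,D,R,e=cp
    q=cv2.undistortPoints(np.array([[uv]],float),K,D)[0,0]
    d=R@np.array([q[0],-q[1],-1.]); return e,d/np.linalg.norm(d)
def onz(cp,uv,z):
    e,d=ray(cp,uv); return e+d*(z-e[2])/d[2]
def proj(cp,P):
    K,D,R,e=cp
    P=np.atleast_2d(P).astype(float); c=(P-e)@R; c=c*[1,-1,-1]
    return cv2.projectPoints(c,np.zeros(3),np.zeros(3),K,D)[0][:,0]
def tri(obs):
    A=np.zeros((3,3));b=np.zeros(3)
    for cp,uv in obs:
        e,d=ray(cp,uv);M=np.eye(3)-np.outer(d,d);A+=M;b+=M@e
    return np.linalg.solve(A,b)
E
python3 - <<'E'
from h import *
t=pose('top'); s=pose('scene')
print('stand',onz(t,(186,199),84),tri([(t,(183,200)),(s,(323,184))]))
print('jig',onz(t,(306,198),68),tri([(t,(306,197)),(s,(198,196))]))
a=cv2.imread('pics/top0.png');b=cv2.imread('pics/scene0.png')
f=lambda i,x,y,w,k:cv2.resize(i[y:y+w,x:x+w],None,fx=k,fy=k,interpolation=cv2.INTER_CUBIC)
row1=np.hstack([f(a,150,165,75,5),f(a,268,160,75,5)])
row2=np.hstack([f(b,285,165,75,5),f(b,160,170,75,5)])
cv2.imwrite('pics/crop0.png',cv2.resize(np.vstack([row1,row2]),(600,600)))
E
```

```text
stand [554.63668593 186.01907527  84.        ] [542.21984203 187.46543506 133.08044823]
jig [ 551.5414912 -166.5006327   68.       ] [ 554.62923457 -165.3001721    65.63896724]
```

View pics/crop0.png

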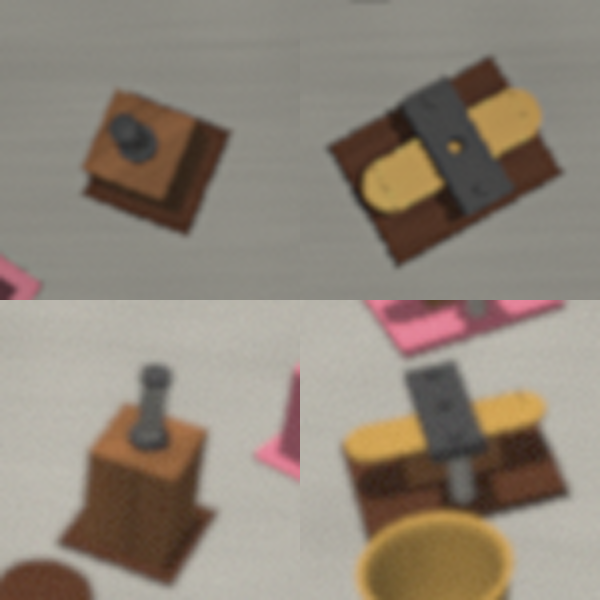

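Both crops fit: the brown stand has the steel punch hanging in it, and the brown jig has the dark bridge and brass blank, with its guide hole at top-view (306.7,196.8). I'll move above the stand.

```bash
cat >> h.py <<'E'
def go(x,y,z,st=None):
    st=st or r.sense(); Rt=Ro.from_euler('xyz',st['tcp_rot']).as_matrix()
    return np.round(Rt.T@(np.array([x,y,z])-st['eef_pos']),2)
def sh():
    st=r.sense(); print(round(st['clock'],2),np.round(st['eef_pos'],2),np.round(st['tcp_rot'],4),np.round(st['contact_force'],2),np.round(st['opening']*85.4,1))
E
python3 -m creep '[{"dp":[-150,-85,-42],"angular":[0,0,0],"fingers":85},{"dp":[-150,-85,-42],"angular":[0,0,0],"fingers":85},{"dp":[-150,-85,-42],"angular":[0,0,0],"fingers":85},{"dp":[-180,-102,-42],"angular":[0,0,0],"fingers":85},{"dp":[-180,-102,-42],"angular":[0,0,0],"fingers":85}]'
python3 -c "
from h import *
sh();print(go(552,186,240))"
```

```text
clock: 0.57
eef_pos: [352.7, 425.8, 240.6]
tcp_rot: [3.141, 0.0, 2.779]
contact_force: [0.6, -0.1, 1.1]
opening: 0.999
0.57 [352.73 425.84 240.61] [3.1414e+00 1.0000e-04 2.7794e+00] [ 0.63 -0.09  1.13] 85.3
[-271.32 -153.68    0.62]
```

```bash

python3 -m creep '[{"dp":[-175,-99,0],"angular":[0,0,0],"fingers":85},{"dp":[-175,-99,0],"angular":[0,0,0],"fingers":85},{"dp":[-175,-99,0],"angular":[0,0,0],"fingers":85},{"dp":[-175,-99,0],"angular":[0,0,0],"fingers":85},{"dp":[-175,-99,0],"angular":[0,0,0],"fingers":85}]' >/dev/null
python3 -c "
from h import *
sh();print(go(552,186,240))"
```

```text
0.98 [481.73 270.29 240.27] [-3.1414e+00  4.0000e-04  2.7782e+00] [0.64 1.17 0.47] 84.8
[-95.64 -53.82   0.31]
```

```bash

python3 -m creep '[{"dp":[-34,-19,0],"angular":[0,0,0],"fingers":85},{"dp":[-66,-37,0],"angular":[0,0,0],"fingers":85},{"dp":[-86,-48,0],"angular":[0,0,0],"fingers":85},{"dp":[-92,-51,0],"angular":[0,0,0],"fingers":85},{"dp":[-92,-51,0],"angular":[0,0,0],"fingers":85}]' >/dev/null
python3 -c "
from h import *
sh();st=r.sense();im=optics.grab_frame('wrist');cv2.imwrite('pics/w1.png',im);print(proj(pose('wrist',st),[[554,186,84],[554,186,144]]));sh()"
```

```text
1.4 [549.11 191.04 239.88] [-3.1412e+00 -3.0000e-04  2.7763e+00] [ 0.21  1.11 -0.44] 85.2
[[252.51298915 171.54919985]
 [252.10226847 188.24517906]]
1.45 [548.24 192.12 239.91] [-3.1414e+00 -9.0000e-04  2.7772e+00] [-0.57  0.34  0.52] 85.0
```

View pics/w1.png

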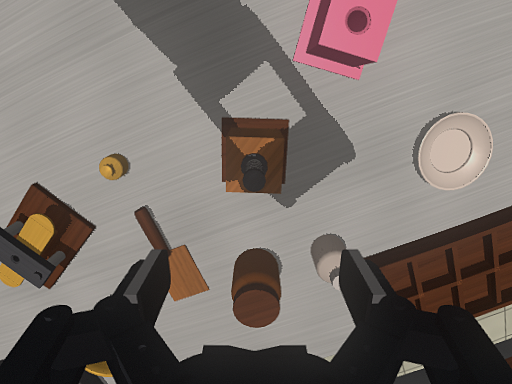

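The wrist view shows the punch cap around (254,180) on the brown stand top, close to the prediction. I'll enlarge it with model overlays.

```bash

python3 - <<'E'
from h import *
im=cv2.imread('pics/w1.png')
x0,y0,k=205,110,6
c=cv2.resize(im[y0:y0+95,x0:x0+100],None,fx=k,fy=k,interpolation=cv2.INTER_CUBIC)
for i in range(0,100,10):
    cv2.putText(c,str(x0+i),(i*k,10),0,.35,(0,255,255),1);cv2.putText(c,str(y0+i),(0,i*k+4),0,.35,(0,255,255),1)
    cv2.line(c,(i*k,0),(i*k,c.shape[0]),(90,90,90),1);cv2.line(c,(0,i*k),(c.shape[1],i*k),(90,90,90),1)
cv2.imwrite('pics/w1c.png',cv2.convertScaleAbs(c,alpha=1.6,beta=20))
E
```

```text
(no output)
```

View pics/w1c.png

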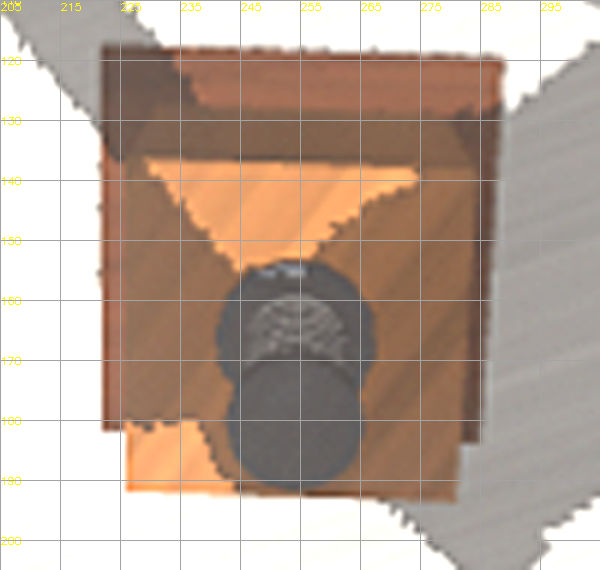

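```bash

python3 - <<'E'
from h import *
st=r.sense()
for s in (st,):
    s=dict(s); 
    for p in ([549.11,191.04,239.88],[548.24,192.12,239.91]):
        s['eef_pos']=np.array(p)
        cp=pose('wrist',s)
        print(onz(cp,(254.3,180.3),144),onz(cp,(254.1,166.3),90))
        print([onz(cp,(205+a/6,110+b/6),84).round(1) for a,b in ((138,160),(475,165),(455,500),(126,490))])
        cs=np.mean([onz(cp,(205+a/6,110+b/6),84) for a,b in ((475,165),(126,490))],0);print(cs)
t=pose('top');s2=pose('scene')
print(tri([(t,(181.2,197.5)),(s2,(323.7,183.7))]))
E
```

```text
[547.39243783 190.76884898 144.        ] [547.45913478 190.47050689  90.        ]
[array([507.6, 175.2,  84. ]), array([530.3, 232.2,  84. ]), array([590. , 207.4,  84. ]), array([565.5, 148.8,  84. ])]
[547.87599503 190.49173673  84.        ]
[546.53089763 191.84560491 144.        ] [546.59619718 191.54777354  90.        ]
[array([506.7, 176.2,  84. ]), array([529.4, 233.3,  84. ]), array([589.1, 208.5,  84. ]), array([564.6, 149.9,  84. ])]
[547.01296732 191.56905478  84.        ]
[548.26404661 190.102521   138.9916882 ]
```

```bash

python3 -m creep '[{"dp":[0,0,0],"angular":[0,0,0],"fingers":50},{"dp":[0,0,0],"angular":[0,0,0],"fingers":50}]' 
python3 -c "
from h import *
for i in range(3):
  sh();st=r.sense();im=optics.grab_frame('wrist')
cv2.imwrite('pics/w2.png',im);sh();print(go(547.5,190.6,98))"
```

```text
clock: 1.62
eef_pos: [547.5, 193.5, 240.2]
tcp_rot: [3.142, -0.001, 2.78]
contact_force: [0.3, -0.5, 0.3]
opening: 0.741
1.62 [547.46 193.51 240.19] [ 3.1416e+00 -5.0000e-04  2.7801e+00] [ 0.28 -0.52  0.28] 63.3
1.67 [547.58 193.53 240.3 ] [ 3.1415e+00 -2.0000e-04  2.7804e+00] [-0.64 -0.55  0.62] 56.2
1.72 [547.64 193.45 240.32] [ 3.1415e+00 -2.0000e-04  2.7804e+00] [ 0.29 -0.62  0.18] 50.3
1.77 [547.76 193.34 240.36] [ 3.1415e+00 -1.0000e-04  2.7803e+00] [ 0.46 -0.18  0.54] 50.0
[ -0.73  -2.67 142.36]
```

```bash
cat >> h.py <<'E'
def crop(im,x0,y0,w,hh,k,name,P=None):
    c=cv2.resize(im[y0:y0+hh,x0:x0+w],None,fx=k,fy=k,interpolation=cv2.INTER_CUBIC)
    c=cv2.convertScaleAbs(c,alpha=1.6,beta=20)
    for pts in (P or []):
        q=((pts-[x0-.5,y0-.5])*k).astype(np.int32); cv2.polylines(c,[q],False,(0,255,0),1)
    cv2.imwrite(name,c)
def circ(x,y,z,d,n=40):
    a=np.linspace(0,2*np.pi,n); return np.c_[x+d/2*np.cos(a),y+d/2*np.sin(a),z+0*a]
E
python3 - <<'E'
from h import *
im=cv2.imread('pics/w2.png'); st=dict(r.sense()); st['eef_pos']=np.array([547.68,193.4,240.32])
cp=pose('wrist',st)
x,y=547.5,190.6
crop(im,205,110,100,95,6,'pics/w2c.png',[proj(cp,circ(x,y,144,22)),proj(cp,circ(x,y,90,30))])
E
```

```text
(no output)
```

View pics/w2c.png

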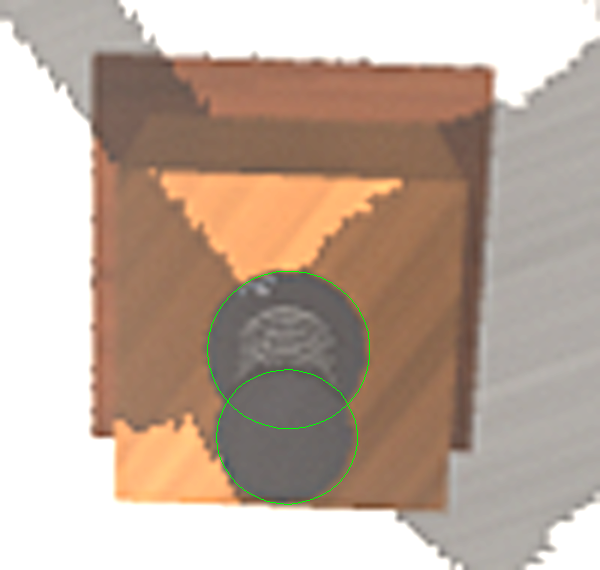

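The overlay (green circles) fits the cap and flange, so the punch axis is at about (547.5,190.6). I'll descend.

```bash

python3 -m creep '[{"dp":[-0.7,-2.7,35],"angular":[0,0,0],"fingers":50},{"dp":[-0.7,-2.7,70],"angular":[0,0,0],"fingers":50},{"dp":[-0.7,-2.7,100],"angular":[0,0,0],"fingers":50},{"dp":[-0.7,-2.7,110],"angular":[0,0,0],"fingers":50},{"dp":[-0.7,-2.7,110],"angular":[0,0,0],"fingers":50}]' 
python3 -c "
from h import *
im=optics.grab_frame('wrist');cv2.imwrite('pics/w3.png',im);sh();print(go(547.5,190.6,96))"
```

```text
clock: 2.18
eef_pos: [546.0, 189.4, 127.8]
tcp_rot: [-3.138, -0.004, 2.779]
contact_force: [-0.3, 0.1, -0.0]
opening: 0.582
2.23 [547.49 189.85 129.95] [-3.1404e+00 -1.5000e-03  2.7794e+00] [-0.4  -0.29  0.54] 50.2
[ 0.21  0.75 33.95]
```

View pics/w3.png

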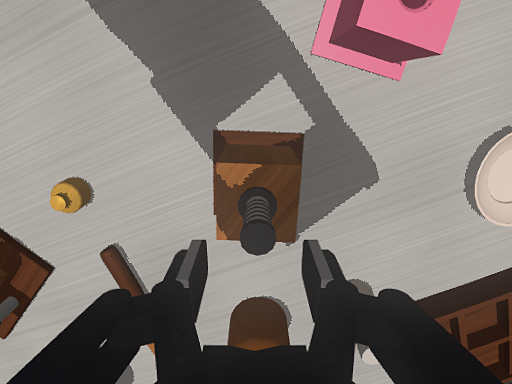

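Punch cap at (257,238), between the jaws. I'll go down the rest and close gently.

```bash

python3 -m creep '[{"dp":[0,0.4,18],"angular":[0,0,0],"fingers":50},{"dp":[0,0.4,28],"angular":[0,0,0],"fingers":50},{"dp":[0,0.4,32],"angular":[0,0,0],"fingers":50},{"dp":[0,0.4,33],"angular":[0,0,0],"fingers":50},{"dp":[0,0.4,33],"angular":[0,0,0],"fingers":50}]' 
python3 -c "
from h import *
for i in range(2): im=optics.grab_frame('wrist')
cv2.imwrite('pics/w4.png',im);sh();print(go(547.5,190.6,96))"
```

```text
clock: 2.65
eef_pos: [548.6, 190.1, 98.0]
tcp_rot: [3.141, 0.001, 2.779]
contact_force: [0.6, 0.4, 0.0]
opening: 0.587
2.75 [548.79 190.17  98.17] [3.1408e+00 9.0000e-04 2.7788e+00] [ 0.04 -1.15 -0.3 ] 50.3
[ 1.36 -0.06  2.17]
```

View pics/w4.png

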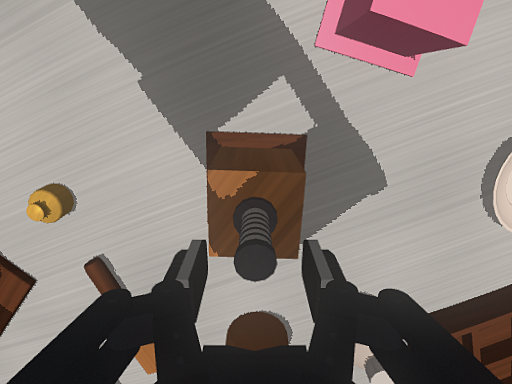

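```bash

python3 -m creep '[{"dp":[1,0,1],"angular":[0,0,0],"fingers":14},{"dp":[1,0,1],"angular":[0,0,0],"fingers":14},{"dp":[1,0,1],"angular":[0,0,0],"fingers":14},{"dp":[1,0,1],"angular":[0,0,0],"fingers":14},{"dp":[1,0,1],"angular":[0,0,0],"fingers":14}]' 60
python3 -c "
from h import *
sh();im=optics.grab_frame('wrist')
cv2.imwrite('pics/w5.png',im);sh();"
```

```text
clock: 3.17
eef_pos: [547.7, 190.6, 96.8]
tcp_rot: [3.141, 0.001, 2.779]
contact_force: [-0.1, 0.6, 4.9]
opening: 0.214
3.17 [547.65 190.56  96.79] [3.1409e+00 6.0000e-04 2.7788e+00] [-0.05  0.59  4.87] 18.3
3.22 [547.67 190.54  96.8 ] [3.1409e+00 6.0000e-04 2.7788e+00] [0.12 1.54 5.76] 18.1
```

View pics/w5.png

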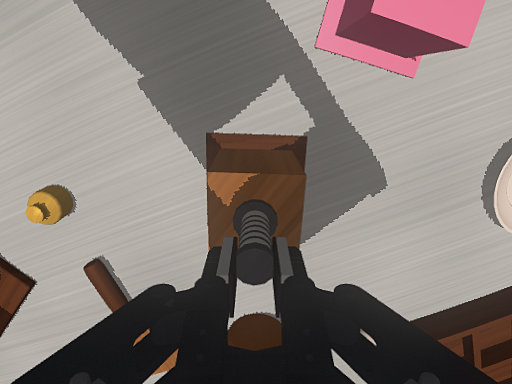

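Gripped at 18.1 mm on the grip. Home reference is TCP (547.7,190.5,96.8), with the origin 12.8 mm below the TCP. I'll lift.

```bash

python3 -m creep '[{"dp":[0,0,-6],"angular":[0,0,0],"fingers":14},{"dp":[0,0,-18],"angular":[0,0,0],"fingers":14},{"dp":[0,0,-40],"angular":[0,0,0],"fingers":14},{"dp":[0,0,-65],"angular":[0,0,0],"fingers":14},{"dp":[0,0,-90],"angular":[0,0,0],"fingers":14}]' 
python3 -m creep '[{"dp":[0,0,-20],"angular":[0,0,0],"fingers":14},{"dp":[0,0,-30],"angular":[0,0,0],"fingers":14},{"dp":[0,0,-30],"angular":[0,0,0],"fingers":14},{"dp":[0,0,-30],"angular":[0,0,0],"fingers":14}]' 
python3 -c "
from h import *
sh();im=optics.grab_frame('wrist')
cv2.imwrite('pics/w6.png',im);sh();print(go(552.5,-166,218))
t=pose('top');print(onz(t,(306.75,196.75),68))"
```

```text
clock: 3.63
eef_pos: [546.7, 190.1, 187.5]
tcp_rot: [-3.141, -0.001, 2.779]
contact_force: [0.3, 0.3, -2.6]
opening: 0.213
clock: 3.97
eef_pos: [547.1, 190.2, 216.2]
tcp_rot: [3.141, 0.0, 2.779]
contact_force: [-0.7, -0.9, -2.4]
opening: 0.217
3.97 [547.11 190.24 216.21] [3.1415e+00 2.0000e-04 2.7788e+00] [-0.75 -0.89 -2.44] 18.6
4.02 [546.57 190.04 215.26] [-3.1407e+00 -1.1000e-03  2.7787e+00] [ 0.31  0.06 -2.67] 18.4
[-131.91 -330.76   -2.57]
[ 555.25964287 -168.93702195   68.        ]
```

View pics/w6.png

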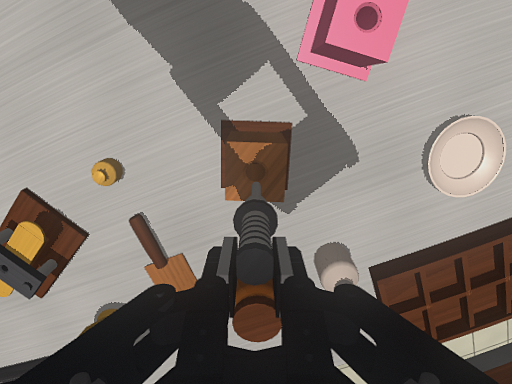

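```bash

python3 -m creep '[{"dp":[-8,-20,0],"angular":[0,0,0],"fingers":14},{"dp":[-21,-53,0],"angular":[0,0,0],"fingers":14},{"dp":[-35,-87,0],"angular":[0,0,0],"fingers":14},{"dp":[-49,-122,0],"angular":[0,0,0],"fingers":14},{"dp":[-63,-157,0],"angular":[0,0,0],"fingers":14}]' 
python3 -m creep '[{"dp":[-14,-35,0],"angular":[0,0,0],"fingers":14},{"dp":[-28,-70,0],"angular":[0,0,0],"fingers":14},{"dp":[-42,-104,0],"angular":[0,0,0],"fingers":14},{"dp":[-53,-132,0],"angular":[0,0,0],"fingers":14},{"dp":[-60,-149,0],"angular":[0,0,0],"fingers":14}]' 
python3 -c "
from h import *
sh();im=optics.grab_frame('wrist')
cv2.imwrite('pics/w7.png',im);sh();print(go(554,-167.5,218))"
```

```text
clock: 4.43
eef_pos: [549.1, 19.7, 214.4]
tcp_rot: [-3.14, -0.003, 2.78]
contact_force: [0.9, 0.3, -1.7]
opening: 0.211
clock: 4.85
eef_pos: [552.4, -142.3, 214.3]
tcp_rot: [-3.14, -0.003, 2.777]
contact_force: [1.0, 0.2, -3.0]
opening: 0.212
4.85 [ 552.36 -142.33  214.34] [-3.1404e+00 -2.7000e-03  2.7772e+00] [ 0.96  0.17 -3.03] 18.1
4.9 [ 552.59 -144.26  214.33] [-3.1392e+00 -2.0000e-03  2.7766e+00] [-0.04 -2.   -1.54] 18.3
[ -9.6  -21.21  -3.64]
```

View pics/w7.png

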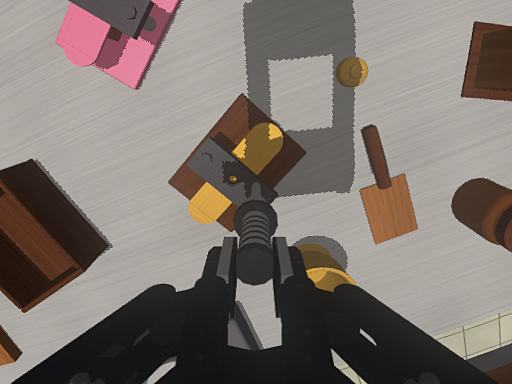

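The guide hole shows at (233,180), and the nose at about (255,187). I'll let it settle, then measure both.

```bash

python3 -m creep '[{"dp":[-4,-10,0],"angular":[0,0,0],"fingers":14},{"dp":[-4,-10,0],"angular":[0,0,0],"fingers":14},{"dp":[-4,-10,0],"angular":[0,0,0],"fingers":14},{"dp":[-4,-10,0],"angular":[0,0,0],"fingers":14}]' 
cat > look.py <<'E'
from h import *
import sys
n=sys.argv[1]; x0,y0,w,hh,k=map(int,sys.argv[2:7])
st=[]
for i in range(3):
    st.append(r.sense()); im=optics.grab_frame('wrist')
st.append(r.sense())
cv2.imwrite(f'pics/{n}.png',im); sh()
e=np.mean([s['eef_pos'] for s in st[-2:]],0); o=np.mean([s['tcp_rot']%(2*np.pi) *[1,0,1] for s in st[-2:]],0)
np.savez(f'{n}.npz',e=e,o=o); print(e,o)
crop(im,x0,y0,w,hh,k,f'pics/{n}c.png')
E
python3 look.py w8 200 130 90 90 6
```

```text
clock: 5.23
eef_pos: [553.6, -149.3, 215.6]
tcp_rot: [3.141, -0.001, 2.779]
contact_force: [-0.0, 0.3, -2.7]
opening: 0.216
5.38 [ 553.88 -149.29  216.17] [ 3.1415e+00 -2.0000e-04  2.7800e+00] [-0.49 -0.58 -2.13] 18.3
[ 553.84944832 -149.24672586  216.11722868] [3.14147859 0.         2.77994434]
```

View pics/w8c.png

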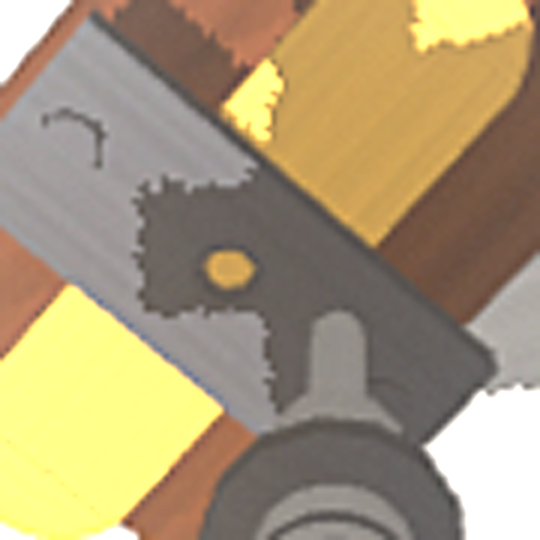

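```bash

cat > fit.py <<'E'
from h import *
def cpose(n):
    d=np.load(n+'.npz'); return pose('wrist',{'eef_pos':d['e'],'tcp_rot':d['o']}),d['e']
E
python3 - <<'E'
from fit import *
cp,e=cpose('w8')
g=onz(cp,(200-.5+231/6,130-.5+268/6),61);print('guide',g)
im=cv2.imread('pics/w8.png')
gx,gy=g[:2]; 
px,py,pz=e[0],e[1],e[2]-12.8
crop(im,200,130,90,90,6,'pics/w8o.png',[proj(cp,circ(gx,gy,68,14)),proj(cp,circ(gx,gy,66,10)),proj(cp,circ(gx,gy,56,10)),
 proj(cp,circ(px,py,pz-74,8)),proj(cp,circ(px,py,pz-78,1)),proj(cp,circ(px,py,pz+6,30))])
E
```

```text
guide [ 555.69611943 -170.57628425   61.        ]
```

View pics/w8o.png

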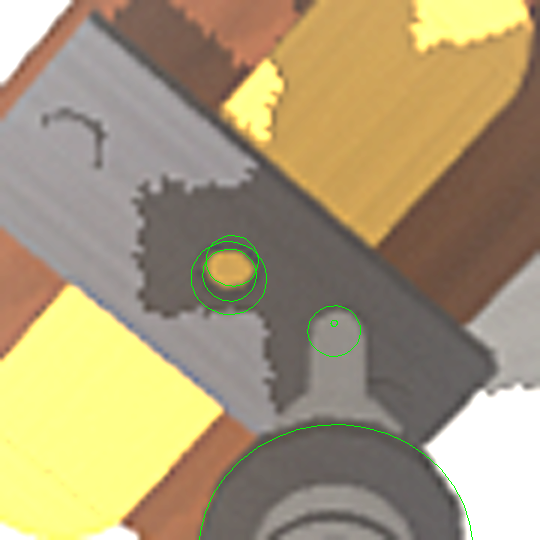

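```bash
python3 -c "
from h import *
sh();print(go(555.1,-170.8,178))"
```

```text
5.38 [ 553.88 -149.29  216.17] [ 3.1415e+00 -2.0000e-04  2.7800e+00] [-0.49 -0.58 -2.13] 18.3
[ -8.76 -19.69  38.17]
```

```bash

python3 -m creep '[{"dp":[-4,-9,0],"angular":[0,0,0],"fingers":14},{"dp":[-8,-18,10],"angular":[0,0,0],"fingers":14},{"dp":[-8.8,-19.7,25],"angular":[0,0,0],"fingers":14},{"dp":[-8.8,-19.7,38],"angular":[0,0,0],"fingers":14},{"dp":[-8.8,-19.7,38],"angular":[0,0,0],"fingers":14}]' 
python3 -m creep '[{"dp":[0,0,0],"angular":[0,0,0],"fingers":14},{"dp":[0,0,0],"angular":[0,0,0],"fingers":14}]'
python3 look.py w9 210 130 90 90 6
python3 - <<'E'
from fit import *
cp,e=cpose('w9')
im=cv2.imread('pics/w9.png')
gx,gy=555.7,-170.6
px,py,pz=e[0],e[1],e[2]-12.8
crop(im,210,130,90,90,6,'pics/w9o.png',[proj(cp,circ(gx,gy,68,14)),proj(cp,circ(gx,gy,66,10)),proj(cp,circ(gx,gy,56,10)),
 proj(cp,circ(px,py,pz-74,8)),proj(cp,circ(px,py,pz-78,1))])
a=cv2.imread('pics/w9c.png');b=cv2.imread('pics/w9o.png');cv2.imwrite('pics/w9b.png',cv2.resize(np.hstack([a,b]),(800,400)))
E
```

```text
clock: 5.8
eef_pos: [553.3, -172.1, 175.1]
tcp_rot: [-3.141, -0.004, 2.778]
contact_force: [-0.9, -0.4, -2.1]
opening: 0.217
clock: 5.97
eef_pos: [555.4, -172.2, 178.5]
tcp_rot: [-3.142, 0.0, 2.779]
contact_force: [0.1, 0.2, -2.2]
opening: 0.217
6.12 [ 555.66 -171.96  179.08] [3.1416e+00 1.4000e-03 2.7789e+00] [-0.61  0.55 -2.25] 18.3
[ 555.68523947 -171.98284804  179.07180704] [3.14154605 0.         2.77886611]
```

View pics/w9b.png

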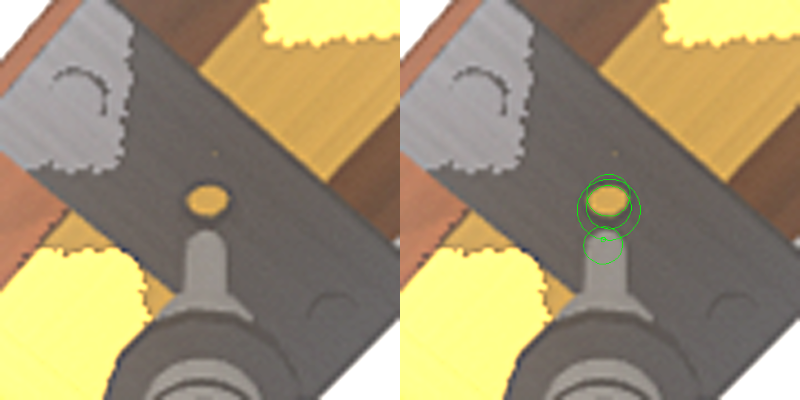

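```bash

python3 -m creep '[{"dp":[1.2,0.6,5],"angular":[0,0,0],"fingers":14},{"dp":[1.2,0.6,10],"angular":[0,0,0],"fingers":14},{"dp":[1.2,0.6,14],"angular":[0,0,0],"fingers":14},{"dp":[1.2,0.6,14],"angular":[0,0,0],"fingers":14},{"dp":[1.2,0.6,14],"angular":[0,0,0],"fingers":14}]' 
python3 look.py w10 210 130 90 90 6
python3 - <<'E'
from fit import *
cp,e=cpose('w10')
im=cv2.imread('pics/w10.png')
gx,gy=555.7,-170.6
px,py,pz=e[0]+.95,e[1]+.3,e[2]-12.8
crop(im,210,130,90,90,6,'pics/w10o.png',[proj(cp,circ(gx,gy,68,14)),proj(cp,circ(gx,gy,66,10)),proj(cp,circ(gx,gy,56,10)),
 proj(cp,circ(px,py,pz-74,8)),proj(cp,circ(px,py,pz-78,1))])
a=cv2.imread('pics/w10c.png');b=cv2.imread('pics/w10o.png');cv2.imwrite('pics/w10b.png',cv2.resize(np.hstack([a,b]),(800,400)))
E
```

```text
clock: 6.53
eef_pos: [553.9, -170.6, 163.8]
tcp_rot: [-3.142, -0.001, 2.779]
contact_force: [-0.0, 0.7, -2.9]
opening: 0.216
6.68 [ 554.37 -170.77  164.38] [3.1416e+00 3.0000e-04 2.7788e+00] [-0.31  0.18 -2.23] 18.3
[ 554.33464947 -170.75904611  164.33314267] [3.14159362 0.         2.77880997]
```

View pics/w10b.png

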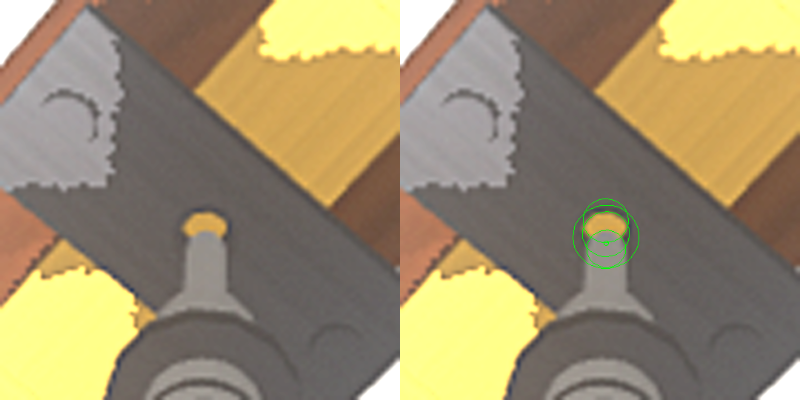

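```bash

python3 -m creep '[{"dp":[-0.4,0,2],"angular":[0,0,0],"fingers":14},{"dp":[-0.4,0,4],"angular":[0,0,0],"fingers":14},{"dp":[-0.4,0,6],"angular":[0,0,0],"fingers":14},{"dp":[-0.4,0,8],"angular":[0,0,0],"fingers":14},{"dp":[-0.4,0,8],"angular":[0,0,0],"fingers":14}]' 
python3 look.py w11 210 130 90 90 6
```

```text
clock: 7.1
eef_pos: [554.2, -170.8, 155.7]
tcp_rot: [-3.142, -0.001, 2.779]
contact_force: [-0.2, 0.3, -2.0]
opening: 0.215
7.25 [ 554.58 -170.88  156.26] [-3.1416 -0.      2.7788] [-0.44  0.55 -2.3 ] 18.1
[ 554.53861561 -170.85402901  156.17903432] [3.14161597 0.         2.77880648]
```

View pics/w11c.png

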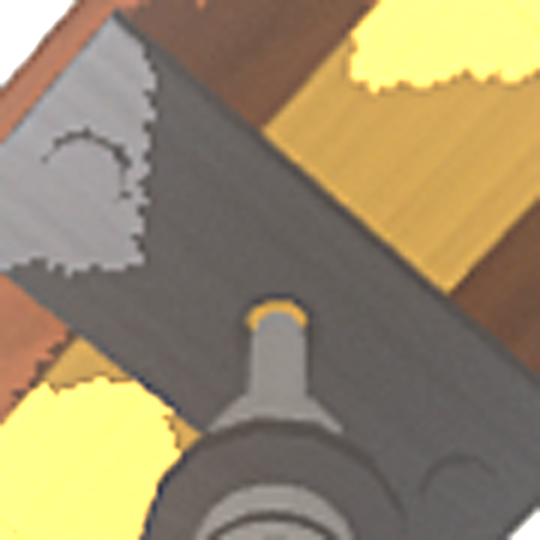

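The nose is centred in the hole, with brass visible evenly round it at crop (277,315), and there is no contact force. I'll continue slowly.

```bash

python3 -m creep '[{"dp":[0,0,1.5],"angular":[0,0,0],"fingers":14},{"dp":[0,0,3],"angular":[0,0,0],"fingers":14},{"dp":[0,0,4.5],"angular":[0,0,0],"fingers":14},{"dp":[0,0,6],"angular":[0,0,0],"fingers":14},{"dp":[0,0,6],"angular":[0,0,0],"fingers":14}]' 
python3 -c "
from h import *
sh()"
python3 look.py w12 210 130 90 90 6
```

```text
clock: 7.67
eef_pos: [554.3, -170.8, 149.8]
tcp_rot: [-3.142, -0.001, 2.779]
contact_force: [-0.4, -0.6, -2.6]
opening: 0.212
7.67 [ 554.31 -170.79  149.84] [-3.1415e+00 -6.0000e-04  2.7788e+00] [-0.35 -0.63 -2.64] 18.1
7.82 [ 554.59 -170.88  150.26] [-3.1416 -0.      2.7788] [-0.67 -0.52 -2.23] 18.4
[ 554.55297315 -170.87338786  150.20328958] [3.14159795 0.         2.77876048]
```

View pics/w12c.png

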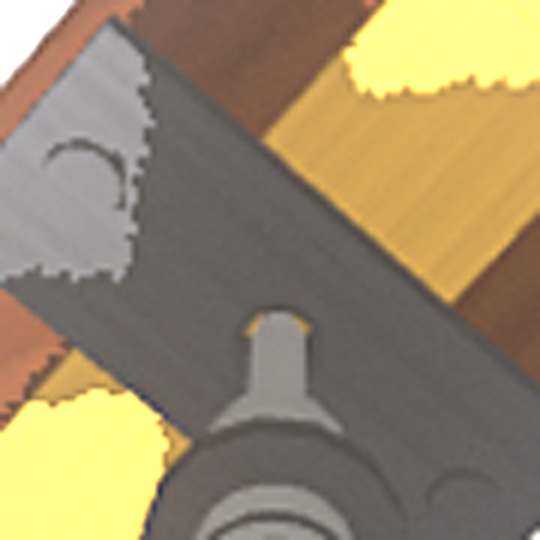

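```bash

python3 -m creep '[{"dp":[0,0,1.5],"angular":[0,0,0],"fingers":14},{"dp":[0,0,3],"angular":[0,0,0],"fingers":14},{"dp":[0,0,4],"angular":[0,0,0],"fingers":14},{"dp":[0,0,4],"angular":[0,0,0],"fingers":14}]' 
python3 -c "
from h import *
sh()"
```

```text
clock: 8.15
eef_pos: [554.4, -170.8, 145.9]
tcp_rot: [-3.142, -0.0, 2.779]
contact_force: [0.6, 0.1, -2.1]
opening: 0.214
8.15 [ 554.39 -170.8   145.93] [-3.1416e+00 -4.0000e-04  2.7788e+00] [ 0.62  0.14 -2.14] 18.3
```

```bash
for i in 1; do :; done
python3 -m creep '[{"dp":[0,0,1],"angular":[0,0,0],"fingers":14},{"dp":[0,0,2],"angular":[0,0,0],"fingers":14},{"dp":[0,0,3],"angular":[0,0,0],"fingers":14},{"dp":[0,0,4],"angular":[0,0,0],"fingers":14},{"dp":[0,0,4],"angular":[0,0,0],"fingers":14}]' 

```

```text
clock: 8.57
eef_pos: [554.5, -170.8, 142.0]
tcp_rot: [-3.142, -0.0, 2.779]
contact_force: [0.4, 0.3, -2.5]
opening: 0.212
```

```bash

python3 -m creep '[{"dp":[0,0,1],"angular":[0,0,0],"fingers":14},{"dp":[0,0,2],"angular":[0,0,0],"fingers":14},{"dp":[0,0,3],"angular":[0,0,0],"fingers":14},{"dp":[0,0,3],"angular":[0,0,0],"fingers":14}]' 

```

```text
clock: 8.9
eef_pos: [555.0, -171.0, 139.6]
tcp_rot: [3.142, 0.001, 2.779]
contact_force: [0.2, 0.3, 1.1]
opening: 0.216
```

```bash

python3 -m creep '[{"dp":[0,0,1],"angular":[0,0,0],"fingers":14},{"dp":[0,0,2],"angular":[0,0,0],"fingers":14},{"dp":[0,0,3],"angular":[0,0,0],"fingers":14},{"dp":[0,0,3],"angular":[0,0,0],"fingers":14}]' 

```

```text
clock: 9.23
eef_pos: [554.6, -170.9, 136.2]
tcp_rot: [-3.142, 0.0, 2.779]
contact_force: [-0.6, -0.9, 3.5]
opening: 0.213
```

Contact was felt at TCP z of about 140, and the spring is now taking up. I'll use small steps from here.

```bash

python3 -m creep '[{"dp":[0,0,0.5],"angular":[0,0,0],"fingers":14},{"dp":[0,0,1],"angular":[0,0,0],"fingers":14},{"dp":[0,0,1],"angular":[0,0,0],"fingers":14}]' 

```

```text
clock: 9.48
eef_pos: [554.6, -170.9, 135.2]
tcp_rot: [-3.142, -0.0, 2.779]
contact_force: [-0.5, -0.3, 2.5]
opening: 0.216
```

```bash

python3 -m creep '[{"dp":[0,0,0.5],"angular":[0,0,0],"fingers":14},{"dp":[0,0,1],"angular":[0,0,0],"fingers":14},{"dp":[0,0,1],"angular":[0,0,0],"fingers":14}]' 

```

```text
clock: 9.73
eef_pos: [554.6, -170.9, 134.2]
tcp_rot: [-3.142, -0.0, 2.779]
contact_force: [-0.3, 0.1, 3.9]
opening: 0.219
```

```bash

python3 -m creep '[{"dp":[0,0,0.5],"angular":[0,0,0],"fingers":14},{"dp":[0,0,1],"angular":[0,0,0],"fingers":14},{"dp":[0,0,1],"angular":[0,0,0],"fingers":14}]' 

```

```text
clock: 9.98
eef_pos: [554.5, -170.9, 133.2]
tcp_rot: [-3.142, -0.0, 2.779]
contact_force: [0.4, 0.3, 3.5]
opening: 0.212
```

```bash

python3 -m creep '[{"dp":[0,0,0.5],"angular":[0,0,0],"fingers":14},{"dp":[0,0,0.5],"angular":[0,0,0],"fingers":14}]' 
python3 -c "
from h import *
sh();import time;sh()"

```

```text
clock: 10.15
eef_pos: [554.6, -170.9, 132.7]
tcp_rot: [-3.142, 0.0, 2.779]
contact_force: [-0.1, -0.2, 2.7]
opening: 0.216
10.15 [ 554.61 -170.89  132.72] [-3.1416e+00  1.0000e-04  2.7788e+00] [-0.11 -0.23  2.68] 18.5
10.15 [ 554.61 -170.89  132.72] [-3.1416e+00  1.0000e-04  2.7788e+00] [-0.11 -0.23  2.68] 18.5
```

```bash

python3 -m creep '[{"dp":[0,0,0.5],"angular":[0,0,0],"fingers":14},{"dp":[0,0,0.5],"angular":[0,0,0],"fingers":14}]' 

```

```text
clock: 10.32
eef_pos: [554.7, -170.9, 132.3]
tcp_rot: [-3.142, 0.0, 2.779]
contact_force: [0.2, -0.4, 4.5]
opening: 0.218
```

```bash

python3 -m creep '[{"dp":[0,0,0.5],"angular":[0,0,0],"fingers":14},{"dp":[0,0,0.5],"angular":[0,0,0],"fingers":14}]' 

```

```text
clock: 10.48
eef_pos: [554.8, -171.0, 132.0]
tcp_rot: [-3.142, 0.0, 2.779]
contact_force: [1.0, 0.5, 6.3]
opening: 0.21
```

The spring is stiffening (8.6 N above baseline). I'll keep to 0.5 mm steps.

```bash

python3 -m creep '[{"dp":[0,0,0.3],"angular":[0,0,0],"fingers":14},{"dp":[0,0,0.5],"angular":[0,0,0],"fingers":14}]' 

```

```text
clock: 10.65
eef_pos: [554.9, -171.0, 131.6]
tcp_rot: [3.142, 0.001, 2.779]
contact_force: [-0.3, 0.9, 6.9]
opening: 0.215
```

```bash

python3 -m creep '[{"dp":[0,0,0.3],"angular":[0,0,0],"fingers":14},{"dp":[0,0,0.3],"angular":[0,0,0],"fingers":14}]' 

```

```text
clock: 10.82
eef_pos: [555.0, -171.0, 131.4]
tcp_rot: [3.142, 0.001, 2.779]
contact_force: [-1.1, -0.5, 7.0]
opening: 0.214
```

```bash

python3 -m creep '[{"dp":[0,0,0.3],"angular":[0,0,0],"fingers":14},{"dp":[0,0,0.3],"angular":[0,0,0],"fingers":14}]' 

```

```text
clock: 10.98
eef_pos: [555.1, -171.0, 131.1]
tcp_rot: [3.142, 0.001, 2.779]
contact_force: [-0.2, 0.2, 6.7]
opening: 0.215
```

```bash

python3 -m creep '[{"dp":[0,0,0.3],"angular":[0,0,0],"fingers":14},{"dp":[0,0,0.3],"angular":[0,0,0],"fingers":14}]' 

```

```text
clock: 11.15
eef_pos: [555.1, -171.0, 130.9]
tcp_rot: [3.142, 0.001, 2.779]
contact_force: [0.1, 0.1, 7.6]
opening: 0.216
```

```bash

python3 -m creep '[{"dp":[0,0,0.3],"angular":[0,0,0],"fingers":14},{"dp":[0,0,0.3],"angular":[0,0,0],"fingers":14}]' 

```

```text
clock: 11.32
eef_pos: [555.1, -171.0, 130.6]
tcp_rot: [3.142, 0.001, 2.779]
contact_force: [-0.2, -0.4, 7.7]
opening: 0.219
```

```bash

python3 -m creep '[{"dp":[0,0,0.3],"angular":[0,0,0],"fingers":14},{"dp":[0,0,0.3],"angular":[0,0,0],"fingers":14}]' 

```

```text
clock: 11.48
eef_pos: [555.1, -171.1, 130.3]
tcp_rot: [3.142, 0.001, 2.779]
contact_force: [-0.2, 0.3, 6.8]
opening: 0.214
```

```bash

python3 -m creep '[{"dp":[0,0,0.3],"angular":[0,0,0],"fingers":14},{"dp":[0,0,0.3],"angular":[0,0,0],"fingers":14}]' 

```

```text
clock: 11.65
eef_pos: [554.8, -170.9, 129.7]
tcp_rot: [3.142, 0.001, 2.779]
contact_force: [0.1, -0.4, 5.0]
opening: 0.213
```

```bash

python3 -m creep '[{"dp":[0,0,0.3],"angular":[0,0,0],"fingers":14},{"dp":[0,0,0.3],"angular":[0,0,0],"fingers":14}]' 

```

```text
clock: 11.82
eef_pos: [554.6, -170.9, 129.1]
tcp_rot: [-3.142, 0.0, 2.779]
contact_force: [-0.6, 1.1, 2.9]
opening: 0.218
```

The snap shows: force fell from about 10 N to about 5 N. I'll hold briefly to confirm.

```bash

python3 -m creep '[{"dp":[0,0,0],"angular":[0,0,0],"fingers":14},{"dp":[0,0,0],"angular":[0,0,0],"fingers":14},{"dp":[0,0,0],"angular":[0,0,0],"fingers":14}]' 

```

```text
clock: 12.07
eef_pos: [554.5, -170.8, 129.0]
tcp_rot: [-3.142, -0.0, 2.779]
contact_force: [0.4, -0.2, 3.8]
opening: 0.214
```

```bash

python3 -m creep '[{"dp":[0,0,0.1],"angular":[0,0,0],"fingers":14},{"dp":[0,0,0.1],"angular":[0,0,0],"fingers":14}]' 

```

```text
clock: 12.23
eef_pos: [554.5, -170.9, 129.0]
tcp_rot: [-3.142, -0.0, 2.779]
contact_force: [0.8, -0.0, 2.8]
opening: 0.216
```

The hold confirms it: force steady at about 5–6 N after the ~10 N peak, nose travel ≈ 10.7 mm. I'll withdraw straight up.

```bash

python3 -m creep '[{"dp":[0,0,-4],"angular":[0,0,0],"fingers":14},{"dp":[0,0,-12],"angular":[0,0,0],"fingers":14},{"dp":[0,0,-24],"angular":[0,0,0],"fingers":14},{"dp":[0,0,-40],"angular":[0,0,0],"fingers":14},{"dp":[0,0,-60],"angular":[0,0,0],"fingers":14}]' 
python3 -m creep '[{"dp":[0,0,-20],"angular":[0,0,0],"fingers":14},{"dp":[0,0,-30],"angular":[0,0,0],"fingers":14},{"dp":[0,0,-30],"angular":[0,0,0],"fingers":14},{"dp":[0,0,-30],"angular":[0,0,0],"fingers":14}]' 
python3 look.py w13 200 150 120 120 5
python3 -c "
from h import *
print(go(547.4,190.5,219))"
```

```text
clock: 12.65
eef_pos: [553.4, -170.5, 189.2]
tcp_rot: [-3.141, -0.003, 2.779]
contact_force: [0.5, 0.2, -2.9]
opening: 0.213
clock: 12.98
eef_pos: [554.5, -170.9, 219.2]
tcp_rot: [-3.142, 0.001, 2.779]
contact_force: [-0.0, 0.1, -1.9]
opening: 0.216
13.13 [ 553.66 -170.59  217.69] [-3.1415e+00 -2.3000e-03  2.7788e+00] [ 0.03 -0.14 -1.63] 18.4
[ 553.68815989 -170.58895761  217.7665638 ] [3.141718   0.         2.77877984]
[134.   335.36  -1.04]
```

View pics/w13c.png

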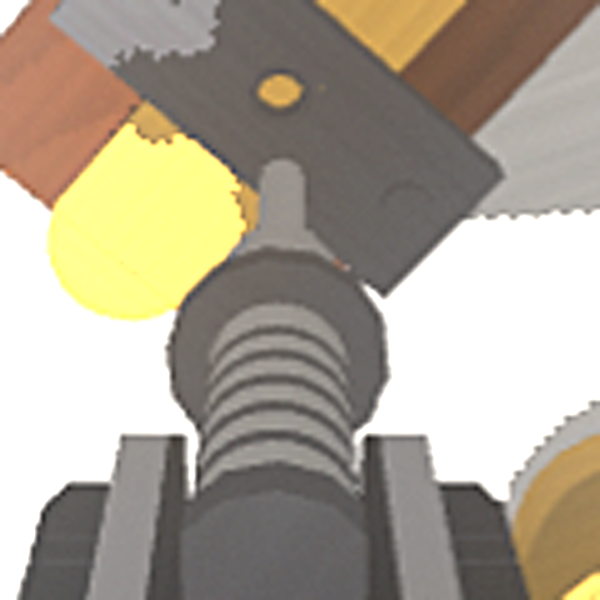

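The nose is out again and the punch is still straight in the grip. Now back to the stand.

```bash

python3 -m creep '[{"dp":[8,20,0],"angular":[0,0,0],"fingers":14},{"dp":[21,53,0],"angular":[0,0,0],"fingers":14},{"dp":[35,87,0],"angular":[0,0,0],"fingers":14},{"dp":[49,122,0],"angular":[0,0,0],"fingers":14},{"dp":[63,157,0],"angular":[0,0,0],"fingers":14}]' 
python3 -m creep '[{"dp":[14,35,0],"angular":[0,0,0],"fingers":14},{"dp":[28,70,0],"angular":[0,0,0],"fingers":14},{"dp":[42,104,0],"angular":[0,0,0],"fingers":14},{"dp":[53,132,0],"angular":[0,0,0],"fingers":14},{"dp":[60,149,0],"angular":[0,0,0],"fingers":14}]' 
python3 -c "
from h import *
sh();print(go(547.4,190.5,219))"
```

```text
clock: 13.55
eef_pos: [550.4, -0.3, 217.9]
tcp_rot: [-3.141, -0.002, 2.778]
contact_force: [1.1, -0.4, -1.7]
opening: 0.216
clock: 13.97
eef_pos: [547.2, 161.9, 217.9]
tcp_rot: [-3.141, -0.002, 2.78]
contact_force: [0.0, -0.3, -3.1]
opening: 0.214
13.97 [547.23 161.86 217.85] [-3.1413e+00 -1.8000e-03  2.7804e+00] [ 0.04 -0.33 -3.08] 18.3
[ 9.96 26.85 -1.14]
```

```bash

python3 -m creep '[{"dp":[8,20,0],"angular":[0,0,0],"fingers":14},{"dp":[12,29,0],"angular":[0,0,0],"fingers":14},{"dp":[12,29,0],"angular":[0,0,0],"fingers":14},{"dp":[12,29,0],"angular":[0,0,0],"fingers":14},{"dp":[12,29,0],"angular":[0,0,0],"fingers":14}]' 
python3 look.py w14 190 110 120 120 5
python3 - <<'E'
from fit import *
cp,e=cpose('w14'); im=cv2.imread('pics/w14.png')
gx,gy=547.5,190.6
px,py,pz=e[0]+.7,e[1]+.3,e[2]-12.8
crop(im,190,110,120,120,5,'pics/w14o.png',[proj(cp,circ(gx,gy,84,27)),proj(cp,circ(gx,gy,84,21)),proj(cp,circ(px,py,pz-74,8)),proj(cp,circ(px,py,pz-78,1))])
print(go(547.6,190.6,219))
E
```

```text
clock: 14.38
eef_pos: [547.0, 189.2, 218.6]
tcp_rot: [-3.141, -0.001, 2.778]
contact_force: [-0.6, -1.0, -0.5]
opening: 0.216
14.53 [547.34 189.12 219.02] [-3.1413 -0.      2.7775] [ 0.2  -0.13 -2.65] 18.7
[547.31505367 189.08326511 218.96230913] [3.14196961 0.         2.77757802]
[0.29 1.47 0.02]
```

View pics/w14o.png

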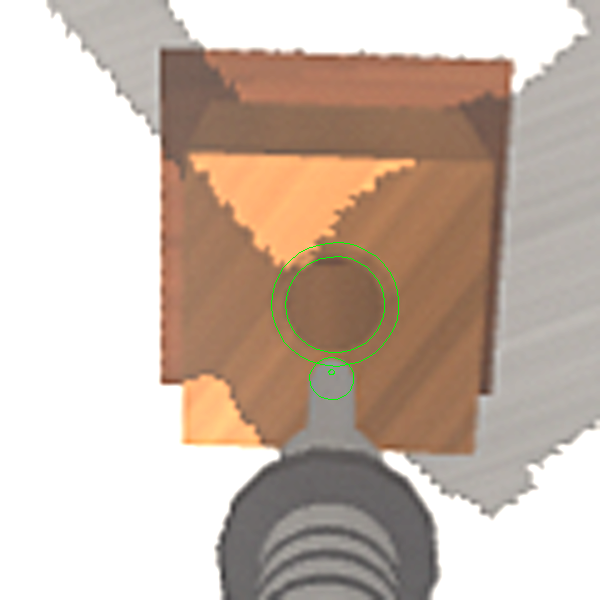

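The socket is where expected at crop (335,305); a tool-y correction of +1.5 mm is needed. I'll descend in stages.

```bash

python3 -m creep '[{"dp":[0.3,1.5,5],"angular":[0,0,0],"fingers":14},{"dp":[0.3,1.5,20],"angular":[0,0,0],"fingers":14},{"dp":[0.3,1.5,40],"angular":[0,0,0],"fingers":14},{"dp":[0.3,1.5,55],"angular":[0,0,0],"fingers":14},{"dp":[0.3,1.5,60],"angular":[0,0,0],"fingers":14}]' 
python3 -m creep '[{"dp":[0,0,10],"angular":[0,0,0],"fingers":14},{"dp":[0,0,20],"angular":[0,0,0],"fingers":14},{"dp":[0,0,26],"angular":[0,0,0],"fingers":14},{"dp":[0,0,26],"angular":[0,0,0],"fingers":14},{"dp":[0,0,26],"angular":[0,0,0],"fingers":14}]' 
python3 look.py w15 190 130 120 120 5
python3 - <<'E'
from fit import *
print(go(547.6,190.6,97))
E
```

```text
clock: 14.95
eef_pos: [546.1, 190.8, 156.5]
tcp_rot: [-3.139, -0.003, 2.778]
contact_force: [-0.8, 0.4, -2.0]
opening: 0.217
clock: 15.37
eef_pos: [547.5, 191.7, 133.0]
tcp_rot: [-3.141, -0.0, 2.779]
contact_force: [0.0, 1.3, -2.3]
opening: 0.214
15.52 [547.96 191.92 133.71] [3.1409e+00 8.0000e-04 2.7788e+00] [ 0.14  0.17 -2.37] 18.2
[547.96625333 191.92656201 133.67534747] [3.1409222 0.        2.7788112]
[-0.1  -1.39 36.71]
```

View pics/w15c.png

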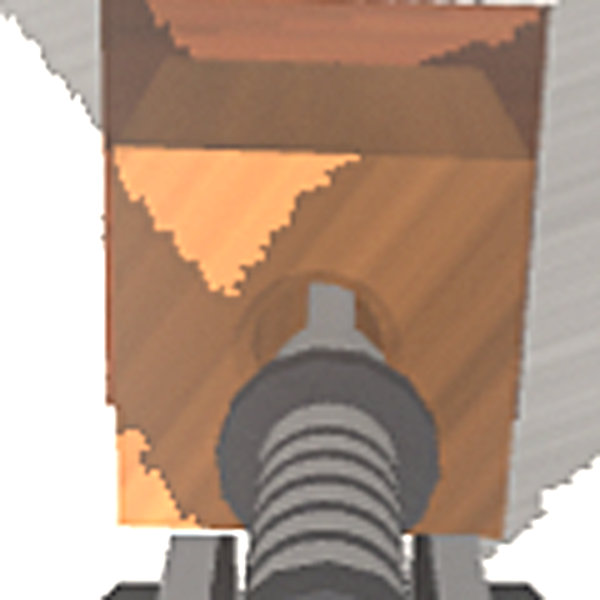

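The nose sits about 1.5–2 mm right of the hole centre (332 vs 319 px), which agrees with the pose reading. I'll correct by −1.5 mm and continue.

```bash

python3 -m creep '[{"dp":[0,-1.5,0],"angular":[0,0,0],"fingers":14},{"dp":[0,-1.5,3],"angular":[0,0,0],"fingers":14},{"dp":[0,-1.5,7],"angular":[0,0,0],"fingers":14},{"dp":[0,-1.5,11],"angular":[0,0,0],"fingers":14},{"dp":[0,-1.5,14],"angular":[0,0,0],"fingers":14}]' 
python3 -m creep '[{"dp":[0,0,0],"angular":[0,0,0],"fingers":14},{"dp":[0,0,0],"angular":[0,0,0],"fingers":14}]' 
python3 look.py w16 190 150 120 120 5
python3 - <<'E'
from fit import *
print(go(547.6,190.6,97))
E
```

```text
clock: 15.93
eef_pos: [546.7, 190.2, 118.4]
tcp_rot: [-3.141, -0.0, 2.779]
contact_force: [-0.4, 0.4, -1.6]
opening: 0.214
clock: 16.1
eef_pos: [546.7, 190.3, 118.7]
tcp_rot: [-3.141, -0.001, 2.779]
contact_force: [-0.5, 1.0, -1.5]
opening: 0.216
16.25 [547.07 190.42 119.15] [3.1415e+00 1.0000e-04 2.7788e+00] [-0.01  0.53 -1.56] 18.4
[547.04779944 190.39775958 119.09795482] [3.1415467  0.         2.77881966]
[-0.42  0.36 22.15]
```

View pics/w16c.png

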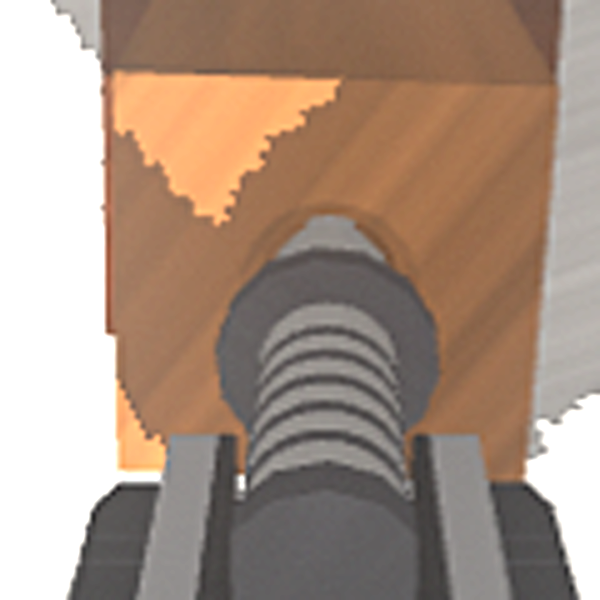

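The sleeve is entering the hole centred, and forces are small. I'll continue down.

```bash

python3 -m creep '[{"dp":[-0.3,0,3],"angular":[0,0,0],"fingers":14},{"dp":[-0.3,0,7],"angular":[0,0,0],"fingers":14},{"dp":[-0.3,0,11],"angular":[0,0,0],"fingers":14},{"dp":[-0.3,0,14],"angular":[0,0,0],"fingers":14},{"dp":[-0.3,0,14],"angular":[0,0,0],"fingers":14}]' 

```

```text
clock: 16.67
eef_pos: [546.7, 190.0, 104.1]
tcp_rot: [-3.141, -0.001, 2.779]
contact_force: [-0.2, 0.1, -2.4]
opening: 0.217
```

```bash

python3 -m creep '[{"dp":[0,0,1.5],"angular":[0,0,0],"fingers":14},{"dp":[0,0,3],"angular":[0,0,0],"fingers":14},{"dp":[0,0,4.5],"angular":[0,0,0],"fingers":14},{"dp":[0,0,6],"angular":[0,0,0],"fingers":14},{"dp":[0,0,6],"angular":[0,0,0],"fingers":14}]' 

```

```text
clock: 17.08
eef_pos: [547.1, 190.2, 98.8]
tcp_rot: [-3.141, -0.0, 2.779]
contact_force: [-0.2, -0.0, -1.2]
opening: 0.217
```

```bash

python3 -m creep '[{"dp":[0,0,0.5],"angular":[0,0,0],"fingers":14},{"dp":[0,0,1],"angular":[0,0,0],"fingers":14},{"dp":[0,0,1.5],"angular":[0,0,0],"fingers":14},{"dp":[0,0,1.5],"angular":[0,0,0],"fingers":14},{"dp":[0,0,1.5],"angular":[0,0,0],"fingers":14}]' 

```

```text
clock: 17.5
eef_pos: [547.2, 190.2, 97.5]
tcp_rot: [3.142, -0.0, 2.779]
contact_force: [-0.6, -0.5, -2.2]
opening: 0.211
```

```bash

python3 -m creep '[{"dp":[0,0,0.5],"angular":[0,0,0],"fingers":14},{"dp":[0,0,1],"angular":[0,0,0],"fingers":14},{"dp":[0,0,1],"angular":[0,0,0],"fingers":14},{"dp":[0,0,1],"angular":[0,0,0],"fingers":14}]' 

```

```text
clock: 17.83
eef_pos: [547.5, 190.4, 96.9]
tcp_rot: [3.141, 0.0, 2.779]
contact_force: [-0.6, 0.7, 1.1]
opening: 0.214
```

Flange contact at z 96.9, matching the recorded home height. I'll release.

```bash

python3 -m creep '[{"dp":[0,0,0],"angular":[0,0,0],"fingers":50},{"dp":[0,0,0],"angular":[0,0,0],"fingers":50},{"dp":[0,0,0],"angular":[0,0,0],"fingers":50},{"dp":[0,0,0],"angular":[0,0,0],"fingers":50},{"dp":[0,0,0],"angular":[0,0,0],"fingers":50}]' 
python3 -m creep '[{"dp":[0,0,-10],"angular":[0,0,0],"fingers":50},{"dp":[0,0,-30],"angular":[0,0,0],"fingers":50},{"dp":[0,0,-60],"angular":[0,0,0],"fingers":50},{"dp":[0,0,-95],"angular":[0,0,0],"fingers":50},{"dp":[0,0,-125],"angular":[0,0,0],"fingers":50}]' 
python3 -m creep '[{"dp":[0,0,-20],"angular":[0,0,0],"fingers":50},{"dp":[0,0,-20],"angular":[0,0,0],"fingers":50},{"dp":[0,0,-20],"angular":[0,0,0],"fingers":50},{"dp":[0,0,-20],"angular":[0,0,0],"fingers":50}]' 
python3 look.py w17 205 110 100 95 6
python3 - <<'E'
from fit import *
cp,e=cpose('w17'); im=cv2.imread('pics/w17.png')
x,y=547.5,190.6
crop(im,205,110,100,95,6,'pics/w17o.png',[proj(cp,circ(x,y,144,22)),proj(cp,circ(x,y,90,30))])
cv2.imwrite('pics/s17.png',optics.grab_frame('scene'))
E
```

```text
clock: 18.25
eef_pos: [547.2, 190.2, 96.5]
tcp_rot: [-3.142, -0.0, 2.779]
contact_force: [0.8, -0.2, 0.6]
opening: 0.585
clock: 18.67
eef_pos: [547.3, 190.2, 224.2]
tcp_rot: [3.141, 0.001, 2.779]
contact_force: [0.8, 0.6, 0.4]
opening: 0.585
clock: 19.0
eef_pos: [546.8, 190.0, 241.2]
tcp_rot: [-3.141, -0.0, 2.779]
contact_force: [0.0, 0.2, -0.1]
opening: 0.583
19.15 [546.46 189.97 240.25] [-3.1401e+00 -1.8000e-03  2.7788e+00] [ 0.33 -0.39  0.53] 50.2
[546.42998021 189.97309062 240.2763527 ] [3.14305337 0.         2.77878672]
```

View pics/w17o.png

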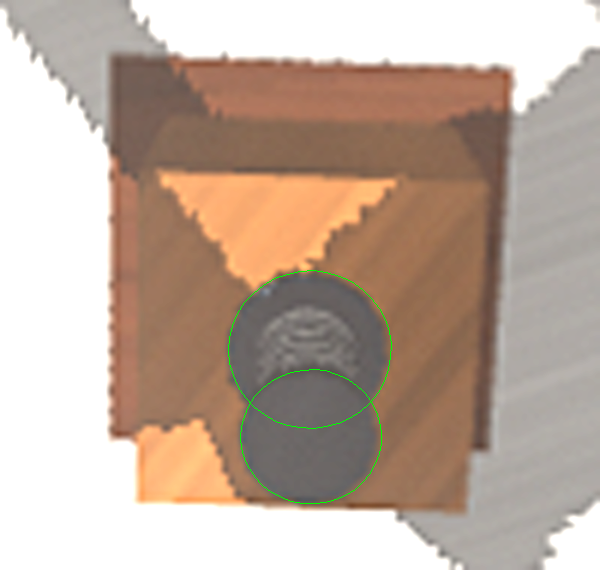

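View pics/s17.png

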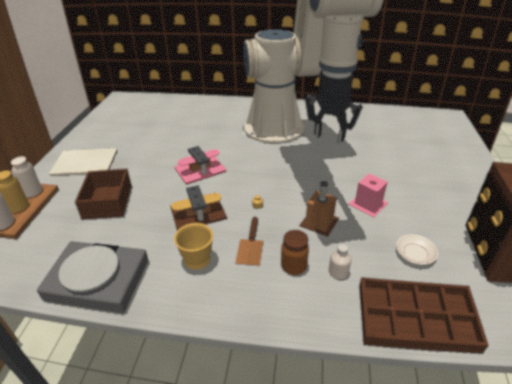

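The cap and flange fit the original home outline within about 0.5 mm. The bystanders sit at their original pixels in the scene view, and the gripper is clear. I'll hand in.

```bash
python3 -c "
from rig import r
print(r.sign_off())"
```

```text
the job is handed in; nothing more can be done
None
```

I took the punch from the brown stand, lowered its nose into the brown jig's guide hole, pressed until the spring snapped, and put it back home in the stand. I handed in at about 19 s of the 64 s, and no verdict was reported.

- **Pressing:** I felt the plate at a TCP height of about 140 mm. The force rose to about 10 N, then fell to about 5–6 N, and I stopped there. I could not read the nose joint directly; from the TCP travel it was pressed in about 10.7 mm.
- **Returning:** On the way in I had to correct a sideways offset of about 1.5 mm above the socket. The flange touched the block at TCP z 96.9 mm, against 96.8 mm when I first gripped it.
- **Last checks:** The cap and flange fitted the punch's original outline in the wrist image within about 0.5 mm. The gripper was open and clear, and the bystanders looked unmoved in the scene picture. No check failed or disagreed.

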